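# Slide the sample carrier under the photometer's spring flap

## Task

Load the photometer: press the flap's long side paddle down with one fingertip and, while holding it down so that the flap stays open, push the sample carrier along its channel and under the flap with the other fingertip until it is fully home against the end stop. Then let go so that the flap closes behind it. Only push: do not lift or tip the carrier, and leave the bottle, beaker and jar where they stand.

Things in the scene. Friction and masses are not known exactly. Their poses are not given: they have to be found in the camera images.
- photometer: Bench photometer, fixed. Frame ('PF'): x the push direction, z up, y left of it; origin at table height on the channel's centre line, below the front face of the closed flap. Base plate top z = 6 mm, x -185 to 70, y -32 to 110. White instrument body at x 70 to 166, y -53 to 113, 50 mm tall. Hinge posts (7 x 14 mm, top z 30) at x -180 and 64, y 42. All sizes in mm.
- mouth (a point): On the channel floor under the flap's front face (PF 0, 0, 6). Before it the channel runs between two rails (PF x -152 to -2, top z 13, inner faces y -17 and 17); behind it between black chamber walls (x 0 to 66, same inner faces, top z 34), roofed by the flap.
- end_stop (a point): Middle of the end stop's face at the back of the chamber, PF (62, 0, 18). The carrier's nose touches it when home.
- flap (a joint): Flap angle, rad: 0 closed, stop at 0.75. -y of the hinge: grey roof over the chamber (PF x 0 to 70, y -26 to 42, top z 40) with a 4 mm apron across the entrance, lower edge z 18: the carrier's block cannot pass. Pressing the paddle (+y side) lifts it; from 0.5 rad the block passes. The spring shuts it: 0.06 N m at 0, 0.15 at 0.6 rad, about 3 to 8 N at the paddle.
- hinge (a point): Point on the hinge axis of flap and paddle, PF (-90, 42, 24); the axis is parallel to the push direction (a thin steel rod, 8 mm).
- paddle (a point): Flat steel paddle, part of the flap: 225 long (PF x -168 to 58), 49 wide, 4 thick. This point lies on its top face, midway across, 25 from the hinge axis, at PF x -90. Closed, the paddle rises outward at 0.6 rad from the hinge to PF y 82, z 54. At flap 0.6 rad it is level: y 43 to 92, top z 26. A fingertip can press it and slide along it in x.
- carrier: Loose grey carrier, 105 long, 30 wide, about 0.12 kg, 2 mm play each side. Origin under the middle of its block; x to its nose. Block 55 x 30 x 24 tall with two capped vials; behind, a tongue (14 wide, 8 tall) to an upright push plate (6 thick, 30 wide, 40 tall, rear face x -77.5). When home, plate and most of the tongue stay outside. Starts with its nose 10 to 35 before the flap.
- nose (a point): Middle of the carrier's front face (carrier x 27.5 mm, 12 mm above its underside). Home: PF x = 62 mm, touching the end stop.
- push_plate (a point): Middle of the push plate's rear face, 30 mm above the carrier's underside (36 mm above the table; the plate's top is 46 mm above the table): where to push. Home: PF x = -43 mm.
- dropper: Loose amber dropper bottle with a rubber bulb, 42 mm diameter, 108 mm tall; a bystander. Origin at the centre of its underside.
- beaker: Loose glass beaker, 60 mm diameter, 75 mm tall; a bystander. Origin at the centre of its underside.
- jar: Loose white jar, 48 mm diameter, 65 mm tall; a bystander. Origin at the centre of its underside.

How it is judged:
By the outcome, as a careful person would: the job done as asked, in the order asked, and still so for the second after the job is handed in, with the robot touching nothing.
It also fails if it takes over 42 s, if anything falls off the work surface, if the arm or the gripper's body presses on something with over 40 N, if the wrist force passes 120 N, or if a joint passes its speed limit or range.

## Robot

A 6-joint arm with a two-finger parallel gripper is mounted at the origin on the work surface. World frame = base frame: x ahead of the robot, y to its left, z up, the work surface at z = 0. Lengths are in m, angles in rad, forces in N, time in s.
With the tool pointing down it reaches from about 0.425 to 1.125 m from the base axis. Payload 14.9 kg.
Tool frame: the origin (TCP) lies at the very end of the fingers, on their centre line; the grasp point (between the pads) lies 19 mm behind it (robot.pinch_z is the distance from the TCP to the grasp point, in m); z points along the fingers, x is the direction in which the jaws open and shut, and the axes are right-handed (so a half turn about z gives the same grasp; the last joint's range is limited). The gripper opens to 91 mm and grips with 3 to 60 N. Pads are 32 mm wide; open, the fingers measure 118 mm over their backs; the gripper's body (76 mm by 178 mm) begins 60 mm behind the grasp point.
Start: joints at [1.094, 0.379, 1.734, -0, 1.028, -0.033], TCP at [0.301, 0.632, 0.214] pointing down, gripper open.
Joint ranges: [-2.77, 2.77], [-0.74, 2.19], [0, 2.66], [-1.06, 4.2], [0.31, 2.87], [-3.08, 3.08]. Speed limits (rad/s): [1.89, 1.89, 2.39, 3.14, 3.14, 3.14].

## Interface

Orientations are given as a rotation vector (axis times angle).
In Python, from bench import robot gives the robot as it stands. The module is installed in compiled form; this text tells all that it offers.
- The arm moves only by the tool move_arm, never from a script. Its argument "series" is one flat list of numbers, 7 for each row, row after row: the turn, a rotation vector about the tool's x, y, z in units of 5 degrees (1.0 is 5 degrees), then the shift along the tool's x, y, z in units of 25 mm (1.0 is 25 mm), then the closure, from -1 (fully open) to 1 (shut), so that 0 is half open. A call has 1 to 12 rows; each row shifts and turns the pose as measured when the row begins, along the tool's axes as they then stand; what a row does not reach is not made up. A row lasts 1/12 s, in which the tool goes at most 41.7 mm and 7.16 degrees, less where a joint would pass 70% of its speed; a pose out of reach is approached as far as the arm can. A call is refused whole if a number of a shift passes 1 or a number of a turn 1, either way. A call with a gripper value outside its range is refused whole. The fingers move at their own pace and stop on an object; the grip force is fixed at half the most. Time passes only in rows, so rows that do not move let the fingers close. It gives the time, the measured TCP pose, the force and the opening at its end, in the units of the state.
- robot.get_state(): the state, without advancing time (a new reading comes with each control period).
- robot.capture(name): name is "side" or "top" or "wrist"; returns a dict with "frame" (420x560x3 uint8, blue, green, red), "K" (3x3 intrinsics, pixels), "world_from_camera" (4x4, takes a point from camera to world coordinates); the wrist camera has in their place "mount" (4x4, takes a point from camera to tool coordinates, whose origin is the TCP and whose axes are the tool frame's). Camera axes: x right, y down, z forward; pixel columns grow to the right and rows downward; lengths in m; the calibration is good to about 2 mm. The wrist camera is an equidistant fisheye: a pixel r from the principal point sees the ray r / f radians off the axis. A picture is of the moment at which its call begins: read the wrist's pose just before it. There is no depth.
- robot.finish_job(): hands the job in, once; it reports no verdict.
Trained networks look in the newest picture that a camera, given by its name, has taken for a name from the list of things; names that differ only in an ending like _2 or _b are one class to them, and where a whole thing is asked for, a point or a joint stands for the part that bears it (a point fixed in the world has none). Each returns a list of dicts, best first, with "conf" (0 to 1); they miss things now and then, are a little off and sometimes report something else, mostly with a low value. They report only what shows in the picture. A call takes as long as a camera call.
- robot.boxes_of(camera, query): "box" ([centre column, centre row, width, height] in pixels, round what is visible of it).
- robot.trace(camera, query): "pixels" (420x560 bool, what is visible of it) and "box" ([centre column, centre row, width, height] in pixels, round what is visible of it).
The state is a dict: "t": time; "qpos": joint angles; "dq": joint speeds; "tau": joint torques, N m; "tcp_pos": TCP position; "tcp_rot": TCP orientation; "ft_force": force on the tool from outside, world axes, zero at the start; "ft_torque": the same for the moment, N m; "grip_width": finger opening in m.
Only numpy, scipy, OpenCV 4.12 (cv2) and the standard library are available. Lean on these libraries where they do the work, as an engineer would, in place of code of your own. Each camera call takes 0.05 s, during which the arm holds its last target.

## Working session

There is one attempt and no reset: what is moved stays moved. The work goes in short steps, Python scripts to look and compute and a tool call to move; the robot and the scene stay as the last step left them, time stands still between calls to the robot, and variables do not carry over. Pictures are saved under pics/ and viewed, and the job is handed in when it is done.

Besides the shell and the picture viewer there is one more tool, called after ">>>" by a JSON object that holds its "method" and its "body", one argument or row to a line. move_arm: Moves the arm, as the interface text tells. Its arguments: {"type":"object","properties":{"series":{"type":"array","items":{"type":"number"}}},"required":["series"]}

```bash
mkdir -p pics; python3 - <<'E'
from bench import robot
import cv2
s=robot.get_state(); print(s)
for n in ("side","top"):
    c=robot.capture(n); cv2.imwrite(f"pics/{n}0.png",c["frame"]); print(n,c["K"].tolist(),c["world_from_camera"].round(4).tolist())
    for q in ("photometer","carrier","flap","paddle","push_plate","dropper","beaker","jar","nose","mouth"):
        print(q,[(round(d["conf"],2),[round(float(x),1) for x in d["box"]]) for d in robot.boxes_of(n,q)][:2])
E
```

```text
{'t': 0.0, 'qpos': array([ 1.09369044e+00,  3.79394757e-01,  1.73477189e+00,  8.00496639e-06,
        1.02852146e+00, -3.32972109e-02]), 'dq': array([-0.00212181, -0.00035761,  0.00047031,  0.00104564, -0.00156   ,
       -0.00240084]), 'tau': array([-5.64771790e-05, -7.63702726e+01, -4.34384072e+01,  6.51672087e-02,
        4.20764100e-02, -1.23630398e-04]), 'tcp_pos': array([0.30038701, 0.63183251, 0.21330232]), 'tcp_rot': array([ 2.65542365e+00,  1.67776165e+00, -1.48967079e-03]), 'ft_force': array([-0.51228713,  0.2795722 , -0.19672599]), 'ft_torque': array([-0.01725626,  0.0173211 ,  0.07548312]), 'grip_width': 0.09104942130311236}
side [[406.29263884839077, 0.0, 282.02734364345633], [0.0, 406.29263884839077, 205.4025887511002], [0.0, 0.0, 1.0]] [[-0.963, -0.1775, 0.2028, 0.4261], [-0.2695, 0.6456, -0.7145, 0.568], [-0.0041, -0.7428, -0.6695, 0.5557], [0.0, 0.0, 0.0, 1.0]]
photometer [(0.83, [252.6, 250.5, 213.1, 128.8])]
carrier [(0.88, [305.4, 246.5, 64.4, 35.7])]
flap []
paddle [(0.55, [277.3, 243.5, 136.4, 76.7])]
push_plate [(0.83, [301.2, 244.5, 66.6, 30.3])]
dropper [(0.6
[... 265 characters left out ...]
0.0, 283.24922270229155], [0.0, 397.6639746851321, 213.09228436903476], [0.0, 0.0, 1.0]] [[0.016, -0.9901, 0.1396, 0.5124], [-0.9999, -0.0168, -0.004, 0.0246], [0.0063, -0.1395, -0.9902, 0.7063], [0.0, 0.0, 0.0, 1.0]]
photometer [(0.64, [234.2, 216.5, 114.8, 212.2])]
carrier [(0.88, [243.3, 259.2, 28.3, 65.0]), (0.23, [329.4, 283.4, 27.1, 22.6])]
flap [(0.7, [227.6, 241.8, 88.5, 145.3])]
paddle [(0.74, [230.1, 239.5, 87.1, 146.4])]
push_plate [(0.96, [245.3, 261.1, 26.2, 65.4])]
dropper [(0.72, [330.6, 280.8, 23.9, 29.3])]
beaker [(0.76, [335.3, 199.2, 39.4, 41.8])]
jar [(0.61, [140.1, 220.9, 35.0, 31.2])]
nose [(0.68, [246.0, 260.5, 24.3, 64.0])]
mouth [(0.96, [233.9, 213.4, 112.1, 210.8])]
```

```bash
python3 - <<'E'
import cv2
a=cv2.imread("pics/top0.png")[90:350,100:380]; cv2.imwrite("pics/top0z.png",cv2.resize(a,None,fx=2.3,fy=2.3,interpolation=cv2.INTER_CUBIC))
a=cv2.imread("pics/side0.png")[140:360,120:400]; cv2.imwrite("pics/side0z.png",cv2.resize(a,None,fx=2.7,fy=2.7,interpolation=cv2.INTER_CUBIC))
E
```

```text
(no output)
```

View pics/top0z.png

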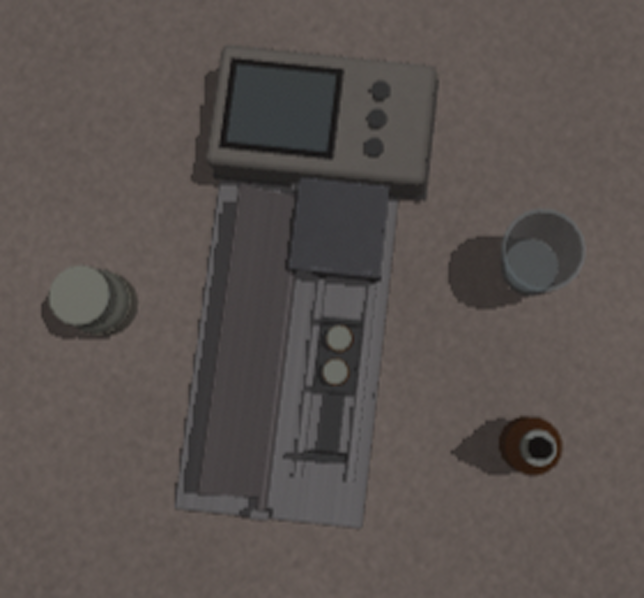

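View pics/side0z.png

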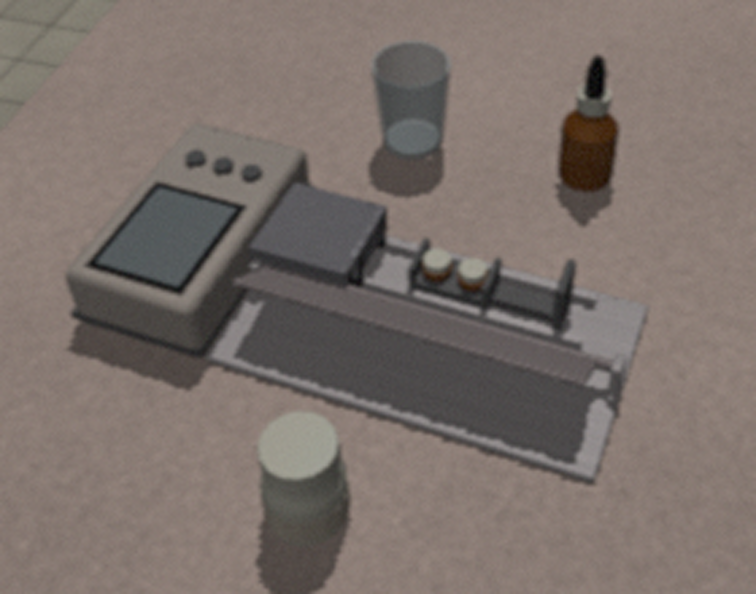

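The top view shows the photometer with its push direction up and slightly right. The carrier's plate is near zoom (315,455), the jar is to the left, and the beaker and dropper are to the right. I'll fit the PF pose from the corners.

```bash
cat > h.py <<'E'
import numpy as np
from scipy.optimize import least_squares
K={'side':np.array([[406.2926,0,282.0273],[0,406.2926,205.4026],[0,0,1]]),'top':np.array([[397.664,0,283.2492],[0,397.664,213.0923],[0,0,1]])}
T={'side':np.array([[-0.963,-0.1775,0.2028,0.4261],[-0.2695,0.6456,-0.7145,0.568],[-0.0041,-0.7428,-0.6695,0.5557],[0,0,0,1]]),
'top':np.array([[0.016,-0.9901,0.1396,0.5124],[-0.9999,-0.0168,-0.004,0.0246],[0.0063,-0.1395,-0.9902,0.7063],[0,0,0,1]])}
def proj(c,p):
    p=np.atleast_2d(p); q=(p-T[c][:3,3])@T[c][:3,:3]; return (q[:,:2]/q[:,2:])@K[c][:2,:2].T+K[c][:2,2]
def ray(c,uv,z):
    d=T[c][:3,:3]@np.linalg.inv(K[c])@np.array([uv[0],uv[1],1]); o=T[c][:3,3]; return o+d*(z-o[2])/d[2]
def pf2w(P,p):
    p=np.atleast_2d(p)/1000.; c,s=np.cos(P[2]),np.sin(P[2])
    return np.c_[P[0]+c*p[:,0]-s*p[:,1],P[1]+s*p[:,0]+c*p[:,1],p[:,2]]
def w2pf(P,w):
    c,s=np.cos(P[2]),np.sin(P[2]); d=np.array(w[:2])-P[:2]; return np.array([c*d[0]+s*d[1],-s*d[0]+c*d[1],w[2]])*1000
zt=lambda u,v:(u/2.3+100,v/2.3+90)
zs=lambda u,v:(u/2.7+120,v/2.7+140)
E
cat > fit.py <<'E'
from h import *
obs=[('top',(-185,110,6),zt(177,509)),('top',(-185,-32,6),zt(362,527)),('top',(0,-26,40),zt(379,277)),('top',(0,42,40),zt(288,271)),
('side',(-185,110,6),zs(593,478)),('side',(-185,-32,6),zs(647,311)),('side',(0,42,40),zs(348,275)),('side',(0,-26,40),zs(386,208)),
('top',(-168,82,54),zt(183,490)),]
def f(P): return np.concatenate([(proj(c,pf2w(P,p))[0]-np.array(o)) for c,p,o in obs])
r=least_squares(f,[0.6,0.1,-0.1],loss='soft_l1')
print(r.x.tolist()); print(f(r.x).reshape(-1,2).round(1).tolist())
P=r.x
for n,c,u,z in [('plateTopR',"top",zt(345,460),.046),('plateTopL',"top",zt(290,458),.046),('noseL','top',zt(318,322),.030),('noseR','top',zt(362,322),.030),
 ('plate side top','side',zs(572,262),.046),('plate side top2','side',zs(560,290),.046),('jar','top',(140-5,219),.065),('dropper base','side',zs(586,178),0.0),('dropper top','top',zt(540,447),.108),('beaker','side',zs(412,140),0.0)]:
    w=ray(c,u,z); print(n,w.round(3),w2pf(P,w).round(1))
E
python3 fit.py
python3 - <<'E'
import cv2
a=cv2.imread("pics/top0.png")[205:320,175:280]; cv2.imwrite("pics/t1.png",cv2.resize(cv2.convertScaleAbs(a,alpha=1.6),None,fx=5.2,fy=5.2,interpolation=cv2.INTER_CUBIC))
a=cv2.imread("pics/side0.png")[215:330,230:370]; cv2.imwrite("pics/s1.png",cv2.resize(cv2.convertScaleAbs(a,alpha=1.6),None,fx=5.2,fy=5.2,interpolation=cv2.INTER_CUBIC))
E
```

```text
[0.6117835903986126, 0.07964306341807219, -0.09171749458320308]
[[-2.8, 0.1], [-1.0, 1.4], [-0.3, 0.5], [-0.6, -1.2], [-0.3, -0.1], [0.2, -3.0], [-1.6, -1.1], [-0.3, -1.6], [5.6, 2.6]]
plateTopR [0.478 0.074 0.046] [-132.8  -17.7   46. ]
plateTopL [0.479 0.113 0.046] [-135.6   21.2   46. ]
noseL [0.577 0.098 0.03 ] [-36.   15.3  30. ]
noseR [0.578 0.066 0.03 ] [-32.5 -17.2  30. ]
plate side top [0.476 0.08  0.046] [-135.5  -12.4   46. ]
plate side top2 [0.479 0.105 0.046] [-135.    13.4   46. ]
jar [0.589 0.262 0.065] [-39.3 179.7  65. ]
dropper base [ 0.486 -0.053  0.   ] [-113.2 -143.9    0. ]
dropper top [ 0.491 -0.056  0.108] [-107.5 -146.1  108. ]
beaker [ 0.625 -0.061  0.   ] [  26.4 -138.9    0. ]
```

View pics/t1.png

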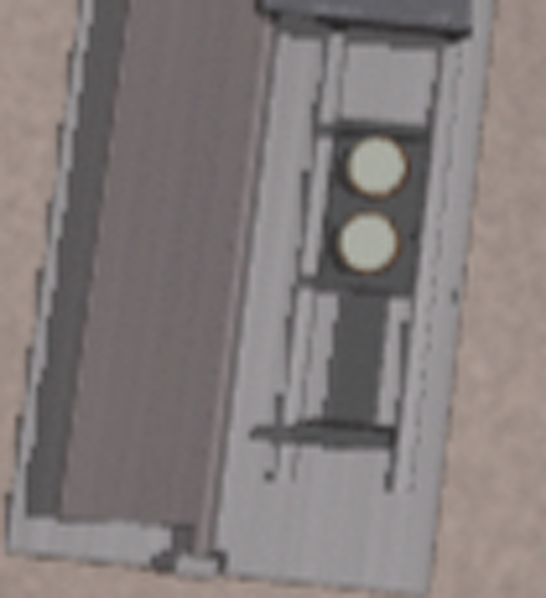

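View pics/s1.png

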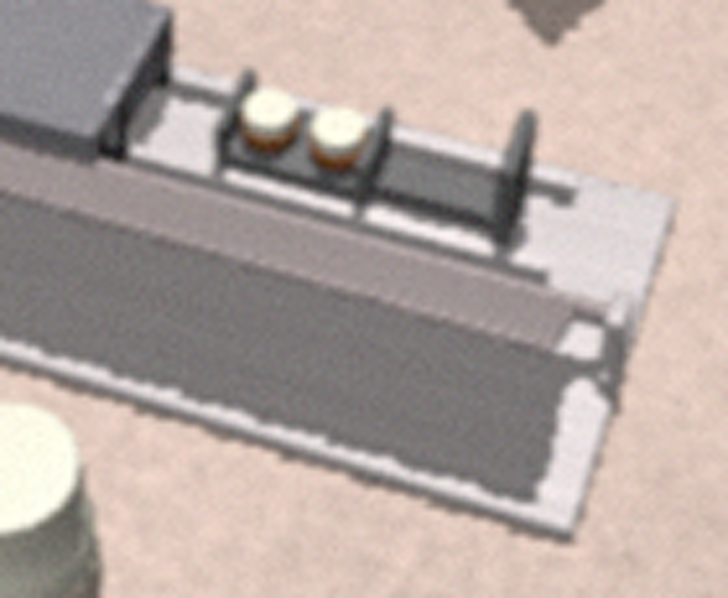

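```bash
python3 - <<'E'
s=open('fit.py').read()
s=s.replace("zt(183,490)","(60/5.2+175,515/5.2+205)").replace("('top',(-185,110,6),zt(177,509))","('top',(-185,110,6),(176.5,311)),('side',(-168,82,54),(230+558/5.2,215+350/5.2)),('side',(-185,-32,6),(230+672/5.2,215+203/5.2)),('side',(-185,110,6),(230+573/5.2,215+537/5.2))")
s=s.replace("('side',(-185,-32,6),zs(647,311)),","")
s+='''
print("yaw deg",np.degrees(P[2]))
from bench import robot
from scipy.spatial.transform import Rotation as R
st=robot.get_state(); print(R.from_rotvec(st['tcp_rot']).as_matrix().round(3)); print('tcp PF',w2pf(P,st['tcp_pos']))
a=P[2]
# tool down, tool x along -/+ PF y
for sg in (1,-1):
    X=np.array([-np.sin(a),np.cos(a),0])*sg; Z=np.array([0,0,-1]); Y=np.cross(Z,X); Rt=np.c_[X,Y,Z]
    print(sg,'rel turn deg (tool)',np.degrees((R.from_rotvec(st['tcp_rot']).inv()*R.from_matrix(Rt)).as_rotvec()))
for x in (-165,-55): print(pf2w(P,(x,36,26)))
c=robot.capture('wrist'); print(c['K'].tolist(),c['mount'].round(3).tolist())
'''
open('fit.py','w').write(s)
E
python3 fit.py
```

```text
[0.611649676193431, 0.0797315998747032, -0.08748547685119991]
[[-2.0, 0.8], [-0.8, -1.6], [0.7, -2.2], [-0.4, -1.6], [-0.6, 1.4], [-0.4, 0.6], [-0.7, -1.0], [0.2, -0.4], [-1.4, -1.0], [-0.3, -1.6], [-1.1, 2.0]]
plateTopR [0.478 0.074 0.046] [-132.8  -17.3   46. ]
plateTopL [0.479 0.113 0.046] [-135.4   21.7   46. ]
noseL [0.577 0.098 0.03 ] [-35.8  15.3  30. ]
noseR [0.578 0.066 0.03 ] [-32.4 -17.1  30. ]
plate side top [0.476 0.08  0.046] [-135.4  -11.9   46. ]
plate side top2 [0.479 0.105 0.046] [-134.8   13.9   46. ]
jar [0.589 0.262 0.065] [-38.4 179.8  65. ]
dropper base [ 0.486 -0.053  0.   ] [-113.7 -143.5    0. ]
dropper top [ 0.491 -0.056  0.108] [-108.  -145.7  108. ]
beaker [ 0.625 -0.061  0.   ] [  25.9 -139.1    0. ]
yaw deg -5.012548592263218
[[ 0.429  0.903 -0.   ]
 [ 0.903 -0.429 -0.   ]
 [-0.     0.    -1.   ]]
tcp PF [-358.15771956  523.15859762  213.92626114]
1 rel turn deg (tool) [-2.14059709e-04  2.05935327e-03 -2.04152639e+01]
-1 rel turn deg (tool) [2.89866965e-03 3.01302546e-04 1.59584736e+02]
[[0.45042617 0.13001062 0.026     ]]
[[0.56000548 0.12039949 0.026     ]]
[[325.19226210127806, 0.0, 279.4316503099819], [0.0, 325.19226210127806, 211.9790977356274], [0.0, 0.0, 1.0]] [[1.0, -0.001, 0.001, -0.001], [0.0, 0.968, 0.252, -0.07], [-0.001, -0.252, 0.968, -0.172], [0.0, 0.0, 0.0, 1.0]]
```

>>> {"method": "move_arm", "body": {
  "series": [0, 0, -1, 0, 0, 0, -0.24, 0, 0, -1, 0, 0, 0, -0.24, 0, 0, -1, 0, 0, 0, -0.24, 0, 0, -1, 0, 0, 0, -0.24, 0, 0, -0.1, -1, 0.4, 0, -0.24, 0, 0, 0, -1, 0.4, 0, -0.24, 0, 0, 0, -1, 0.4, 0, -0.24, 0, 0, 0, -1, 0.4, 0, -0.24, 0, 0, 0, -1, 0.4, 0, -0.24, 0, 0, 0, -1, 0.4, 0, -0.24, 0, 0, 0, -1, 0.4, 0, -0.24, 0, 0, 0, -1, 0.4, 0, -0.24]
}}

```text
t: 2.15
tcp_pos: [0.3671, 0.4231, 0.2136]
tcp_rot: [-2.289, -2.151, -0.003]
ft_force: [0.5, 0.1, -0.0]
grip_width: 0.0568
```

```bash
cat > st.py <<'E'
from h import *
from bench import robot
from scipy.spatial.transform import Rotation as R
P=np.array([0.61165,0.07973,-0.08749])
def show():
    st=robot.get_state(); a=P[2]
    X=np.array([-np.sin(a),np.cos(a),0]); Z=np.array([0,0,-1.]); Rt=np.c_[X,np.cross(Z,X),Z]
    M=R.from_rotvec(st['tcp_rot'])
    print('t',round(st['t'],2),'PF',w2pf(P,st['tcp_pos']).round(1),'rel turn units',(np.degrees((M.inv()*R.from_matrix(Rt)).as_rotvec())/5).round(3),'F_tool',M.inv().apply(st['ft_force']).round(1),'w',round(st['grip_width']*1000,1))
if __name__=='__main__': show()
E
python3 st.py
```

```text
t 2.15 PF [-273.6  320.7  213.6] rel turn units [ 0.009 -0.026  0.291] F_tool [0.1 0.5 0.1] w 56.8
```

>>> {"method": "move_arm", "body": {
  "series": [0, 0, 0.3, -1, 0.39, 0, -0.24, 0, 0, 0, -1, 0.39, 0, -0.24, 0, 0, 0, -1, 0.39, 0, -0.24, 0, 0, 0, -1, 0.39, 0, -0.24, 0, 0, 0, -1, 0.39, 0.4, -0.24, 0, 0, 0, -1, 0.39, 0.4, -0.24, 0, 0, 0, -1, 0.39, 0.4, -0.24, 0, 0, 0, -1, 0.39, 0.4, -0.24, 0, 0, 0, -1, 0.39, 0.4, -0.24, 0, 0, 0, -1, 0.39, 0.4, -0.24, 0, 0, 0, -1, 0.39, 0.4, -0.24, 0, 0, 0, -0.5, 0.2, 0.4, -0.24]
}}

```text
t: 3.15
tcp_pos: [0.4595, 0.1124, 0.1343]
tcp_rot: [2.316, 2.119, 0.02]
ft_force: [0.6, 0.5, 0.3]
grip_width: 0.0568
```

```bash
python3 st.py
```

```text
t 3.15 PF [-154.4   19.2  134.3] rel turn units [ 0.116 -0.089 -0.017] F_tool [ 0.6  0.6 -0.3] w 56.8
```

Correcting the overshoot, then I'll descend to just above the paddle and look.

>>> {"method": "move_arm", "body": {
  "series": [0.1, -0.1, 0, 0.55, -0.3, 0, -0.24, 0, 0, 0, 0, 0, 0.6, -0.24, 0, 0, 0, 0, 0, 0.8, -0.24, 0, 0, 0, 0, 0, 0, -0.24]
}}

```text
t: 3.48
tcp_pos: [0.4543, 0.1232, 0.0976]
tcp_rot: [2.323, 2.112, 0.0]
ft_force: [-1.6, -0.7, -1.0]
grip_width: 0.0563
```

```bash
python3 - <<'E'
from st import *
import cv2
show()
for n in ('side','top'):
    f=robot.capture(n)['frame']; 
    a=f[150:340,200:420] if n=='side' else f[150:340,150:370]
    cv2.imwrite(f'pics/{n}2.png',cv2.resize(cv2.convertScaleAbs(a,alpha=1.6),None,fx=3.1,fy=3.1,interpolation=cv2.INTER_CUBIC))
f=robot.capture('wrist')['frame'];cv2.imwrite('pics/w2.png',f)
E
```

```text
t 3.48 PF [-160.6   29.6   97.6] rel turn units [ 0.018  0.016 -0.088] F_tool [-0.8 -1.5  1. ] w 56.3
```

View pics/side2.png

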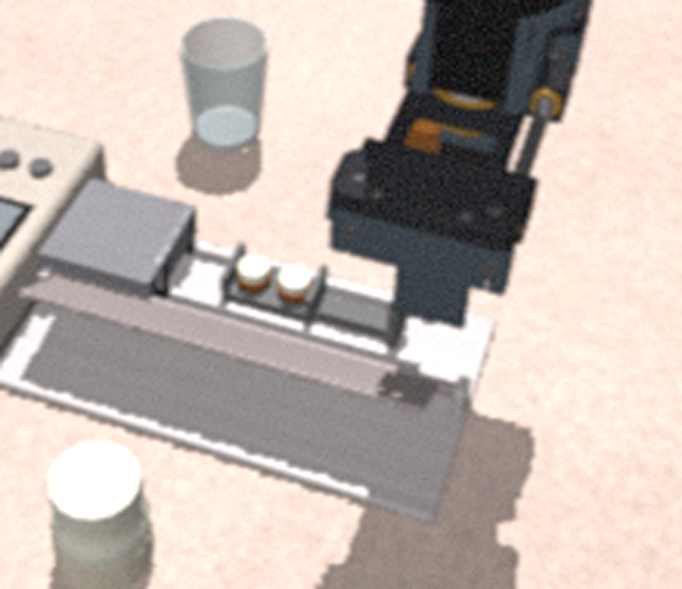

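View pics/w2.png

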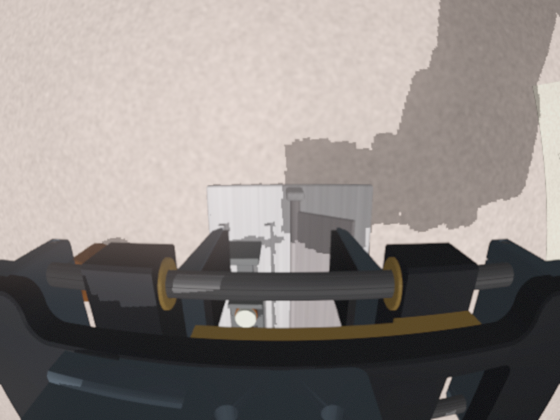

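Both fingers are over the right places: the left finger is behind the plate and the right one is above the paddle. Continuing the descent.

>>> {"method": "move_arm", "body": {
  "series": [0, 0, -0.1, 0.14, -0.12, 0.8, -0.24, 0, 0, 0, 0, 0, 0.8, -0.24, 0, 0, 0, 0, 0, 0, -0.24]
}}

```text
t: 3.88
tcp_pos: [0.4567, 0.1285, 0.0637]
tcp_rot: [2.309, 2.12, 0.015]
ft_force: [-1.3, -0.3, -0.8]
grip_width: 0.0566
```

```bash
python3 - <<'E'
from st import *
import cv2
show()
f=robot.capture('side')['frame']
cv2.imwrite('pics/side3.png',cv2.resize(cv2.convertScaleAbs(f[200:330,270:400],alpha=1.6),None,fx=4.4,fy=4.4,interpolation=cv2.INTER_CUBIC))
f=robot.capture('wrist')['frame'];cv2.imwrite('pics/w3.png',cv2.resize(f[170:340,180:400],None,fx=3.4,fy=3.4))
E
```

```text
t 3.88 PF [-158.6   35.    63.7] rel turn units [ 0.136 -0.022  0.025] F_tool [-0.4 -1.3  0.8] w 56.6
```

View pics/side3.png

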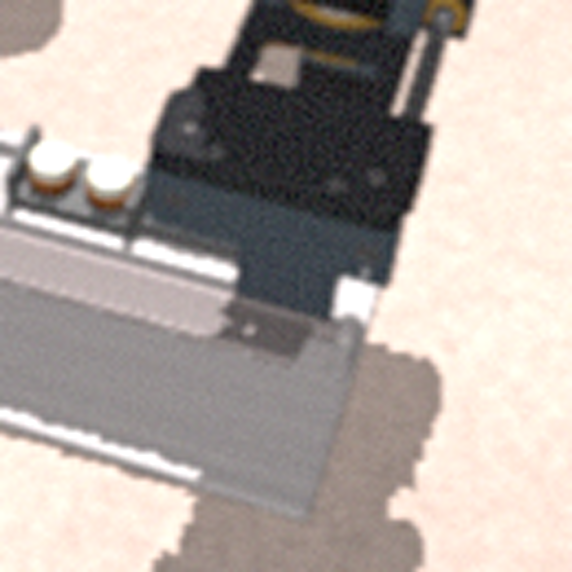

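View pics/w3.png

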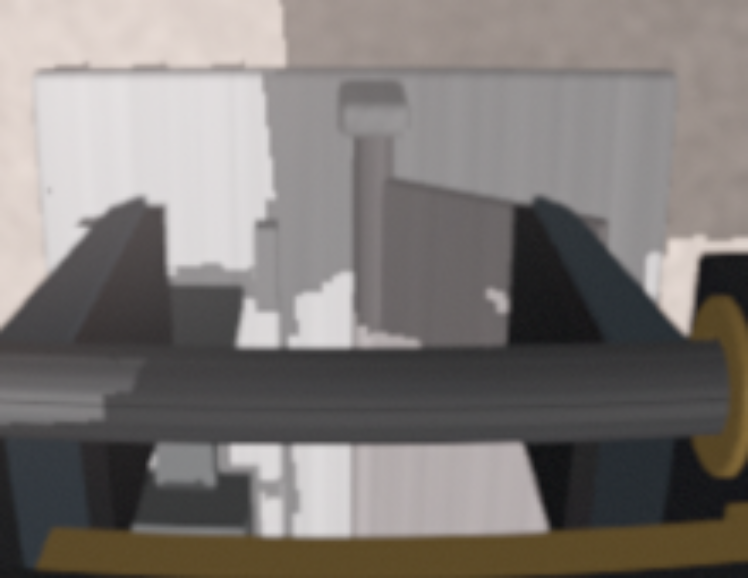

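```bash
python3 - <<'E'
from st import *
K=np.array([325.19,279.43,211.98]); M=np.array([[1,-.001,.001,-.001],[0,.968,.252,-.07],[-.001,-.252,.968,-.172],[0,0,0,1]])
s=robot.get_state(); Rt=R.from_rotvec(s['tcp_rot']).as_matrix()
def pw(w):
    t=Rt.T@(w-s['tcp_pos']); c=M[:3,:3].T@(t-M[:3,3]); th=np.arctan2(np.hypot(c[0],c[1]),c[2]); ph=np.arctan2(c[1],c[0])
    u=np.array([K[1]+K[0]*th*np.cos(ph),K[2]+K[0]*th*np.sin(ph)]); return ((u-[180,170])*3.4).round(0)
for n,p in dict(plateTopL=(-135,15,46),plateTopR=(-135,-15,46),plateBotL=(-135,15,14),plateTopFrontL=(-129,15,46),railEndL=(-152,17,13),baseL=(-185,110,6),baseR=(-185,-32,6),post=(-183.5,42,30),padrear=(-158.6-16,35+28,63.7),padfront=(-158.6+16,63,63.7),pushfront=(-142.6,7,63.7),paddleend=(-168,43,24),paddleout=(-168,82,54)).items(): print(n,pw(pf2w(P,p)[0]))
E
```

```text
plateTopL [236. 356.]
plateTopR [ 83. 353.]
plateBotL [248. 291.]
plateTopFrontL [237. 383.]
railEndL [256. 216.]
baseL [681.  61.]
baseR [32. 60.]
post [377.  90.]
padrear [510. 188.]
padfront [500. 361.]
pushfront [181. 361.]
paddleend [380. 159.]
paddleout [605. 206.]
```

The wrist view agrees with the fit to within about 3 mm: the plate is ahead of the push finger and the paddle is under the other. Now pressing.

>>> {"method": "move_arm", "body": {
  "series": [0.13, 0, 0, -0.08, -0.12, 0.35, -0.24, 0, 0, 0, 0, 0, 0.4, -0.24, 0, 0, 0, 0, 0, 0.4, -0.24, 0, 0, 0, 0, 0, 0, -0.24]
}}

```text
t: 4.32
tcp_pos: [0.4575, 0.1274, 0.0388]
tcp_rot: [2.313, 2.123, 0.014]
ft_force: [-0.2, -2.6, 0.8]
grip_width: 0.0565
```

```bash
python3 st.py
```

```text
t 4.32 PF [-157.7   34.1   38.8] rel turn units [ 0.088 -0.053  0.022] F_tool [-2.6  0.1 -0.8] w 56.5
```

>>> {"method": "move_arm", "body": {
  "series": [0.08, -0.05, 0, -0.05, -0.16, 0.25, -0.24, 0, 0, 0, 0, -0.05, 0.2, -0.24, 0, 0, 0, 0, 0, 0.1, -0.24, 0, 0, 0, 0, 0, 0, -0.24]
}}

```text
t: 4.65
tcp_pos: [0.4544, 0.1275, 0.0249]
tcp_rot: [2.315, 2.122, 0.006]
ft_force: [-1.6, 0.6, 6.9]
grip_width: 0.0568
```

```bash
python3 - <<'E'
from st import *
import cv2
show()
f=robot.capture('side')['frame']
cv2.imwrite('pics/side4.png',cv2.resize(cv2.convertScaleAbs(f[170:340,180:400],alpha=1.6),None,fx=3.4,fy=3.4,interpolation=cv2.INTER_CUBIC))
E
```

```text
t 4.65 PF [-160.9   33.8   24.9] rel turn units [ 0.039 -0.021  0.009] F_tool [ 0.5 -1.6 -6.9] w 56.8
```

View pics/side4.png

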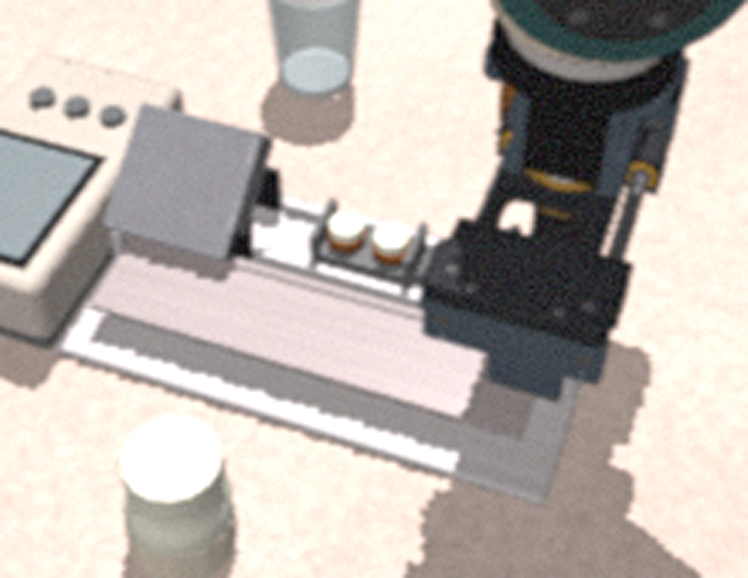

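The flap is open and the paddle is about level, with 6.9 N on it. Now pushing.

>>> {"method": "move_arm", "body": {
  "series": [0.03, 0, 0, 0, 0.2, 0, -0.24, 0, 0, 0, 0, 0.25, 0, -0.24, 0, 0, 0, 0, 0.25, 0, -0.24, 0, 0, 0, 0, 0.25, 0, -0.24, 0, 0, 0, 0, 0.25, 0, -0.24]
}}

```text
t: 5.12
tcp_pos: [0.478, 0.1244, 0.0235]
tcp_rot: [-2.308, -2.118, 0.016]
ft_force: [-9.2, 1.7, 9.4]
grip_width: 0.0564
```

```bash
python3 st.py
```

```text
t 5.12 PF [-137.    32.8   23.5] rel turn units [-0.156  0.019  0.02 ] F_tool [ 0.9 -9.4 -9.3] w 56.4
```

>>> {"method": "move_arm", "body": {
  "series": [-0.15, 0, 0, 0, 0.25, -0.08, -0.24, 0, 0, 0, 0, 0.3, -0.03, -0.24, 0, 0, 0, 0, 0.3, 0, -0.24, 0, 0, 0, 0, 0.3, 0, -0.24]
}}

```text
t: 5.45
tcp_pos: [0.5022, 0.1214, 0.0248]
tcp_rot: [-2.31, -2.121, 0.018]
ft_force: [-8.1, 3.0, 8.5]
grip_width: 0.0566
```

```bash
python3 - <<'E'
from st import *
import cv2
show()
f=robot.capture('side')['frame']
cv2.imwrite('pics/side5.png',cv2.resize(cv2.convertScaleAbs(f[170:340,180:400],alpha=1.6),None,fx=3.4,fy=3.4,interpolation=cv2.INTER_CUBIC))
E
```

```text
t 5.45 PF [-112.7   32.    24.8] rel turn units [-0.135  0.051  0.026] F_tool [ 2.3 -8.4 -8.4] w 56.6
```

View pics/side5.png

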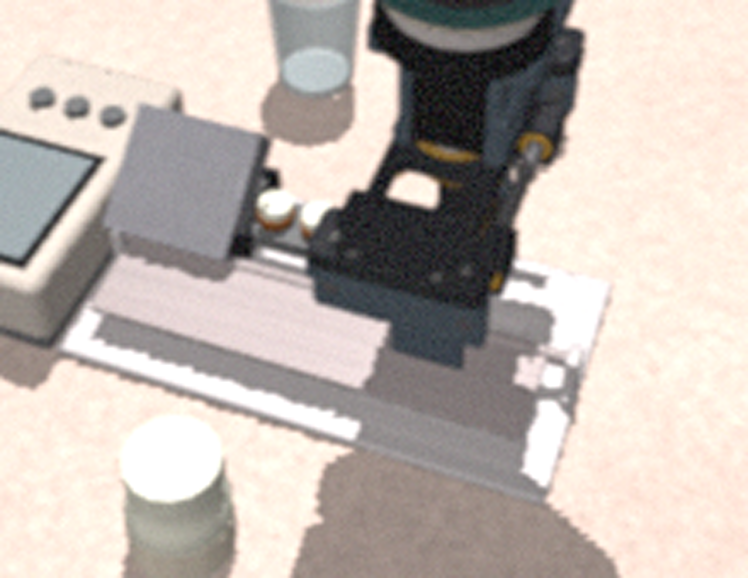

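The carrier slides forward and the flap stays open. Continuing.

>>> {"method": "move_arm", "body": {
  "series": [-0.15, 0.05, 0, 0.04, 0.3, 0, -0.24, 0, 0, 0, 0, 0.3, 0, -0.24, 0, 0, 0, 0, 0.3, 0, -0.24, 0, 0, 0, 0, 0.25, 0, -0.24]
}}

```text
t: 5.83
tcp_pos: [0.5269, 0.1195, 0.0235]
tcp_rot: [-2.309, -2.121, 0.014]
ft_force: [-8.8, 3.6, 9.7]
grip_width: 0.0568
```

```bash
python3 st.py
```

```text
t 5.83 PF [-87.9  32.2  23.5] rel turn units [-0.122  0.03   0.028] F_tool [ 2.8 -9.2 -9.6] w 56.8
```

>>> {"method": "move_arm", "body": {
  "series": [-0.12, 0.03, 0, 0.03, 0.25, -0.08, -0.24, 0, 0, 0, 0, 0.25, -0.02, -0.24, 0, 0, 0, 0, 0.2, 0, -0.24, 0, 0, 0, 0, 0.15, 0, -0.24]
}}

```text
t: 6.17
tcp_pos: [0.5444, 0.1182, 0.0246]
tcp_rot: [-2.309, -2.121, 0.014]
ft_force: [-7.2, 2.0, 7.3]
grip_width: 0.0566
```

```bash
python3 st.py
```

```text
t 6.17 PF [-70.4  32.4  24.6] rel turn units [-0.125  0.025  0.033] F_tool [ 1.4 -7.4 -7.2] w 56.6
```

>>> {"method": "move_arm", "body": {
  "series": [-0.12, 0, 0, 0.03, 0.15, 0, -0.24, 0, 0, 0, 0, 0.15, 0, -0.24, 0, 0, 0, 0, 0.1, 0, -0.24]
}}

```text
t: 6.42
tcp_pos: [0.551, 0.1179, 0.0237]
tcp_rot: [-2.31, -2.123, 0.014]
ft_force: [-9.4, 1.9, 10.2]
grip_width: 0.0565
```

```bash
python3 st.py
```

```text
t 6.42 PF [-63.7  32.7  23.7] rel turn units [-0.104  0.046  0.033] F_tool [  1.1  -9.6 -10.1] w 56.5
```

>>> {"method": "move_arm", "body": {
  "series": [0, 0, 0, 0, 0.12, -0.06, -0.24, 0, 0, 0, 0, 0.12, 0, -0.24, 0, 0, 0, 0, 0.12, 0, -0.24]
}}

```text
t: 6.67
tcp_pos: [0.5546, 0.1172, 0.0237]
tcp_rot: [-2.305, -2.117, 0.03]
ft_force: [-23.3, 9.7, 18.5]
grip_width: 0.0567
```

```bash
python3 st.py
```

```text
t 6.67 PF [-60.1  32.3  23.7] rel turn units [-0.247  0.068  0.026] F_tool [  7.6 -24.4 -18. ] w 56.7
```

>>> {"method": "move_arm", "body": {
  "series": [0, 0, 0, 0, 0.12, -0.04, -0.24, 0, 0, 0, 0, 0.12, -0.03, -0.24]
}}

```text
t: 6.83
tcp_pos: [0.5545, 0.1172, 0.0239]
tcp_rot: [-2.301, -2.108, 0.045]
ft_force: [-16.7, 7.6, 14.9]
grip_width: 0.0564
```

```bash
python3 - <<'E'
from st import *
import cv2
show()
f=robot.capture('side')['frame']
cv2.imwrite('pics/side6.png',cv2.resize(cv2.convertScaleAbs(f[170:340,180:400],alpha=1.6),None,fx=3.4,fy=3.4,interpolation=cv2.INTER_CUBIC))
f=robot.capture('wrist')['frame'];cv2.imwrite('pics/w6.png',cv2.resize(f[170:340,180:400],None,fx=3.4,fy=3.4))
E
```

```text
t 6.83 PF [-60.2  32.4  23.9] rel turn units [-0.403  0.08  -0.001] F_tool [  6.  -17.8 -14.3] w 56.4
```

View pics/side6.png

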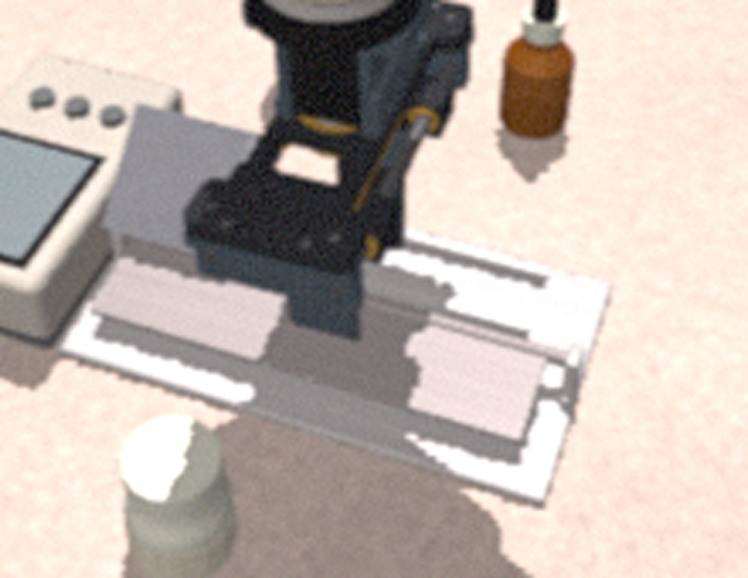

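View pics/w6.png

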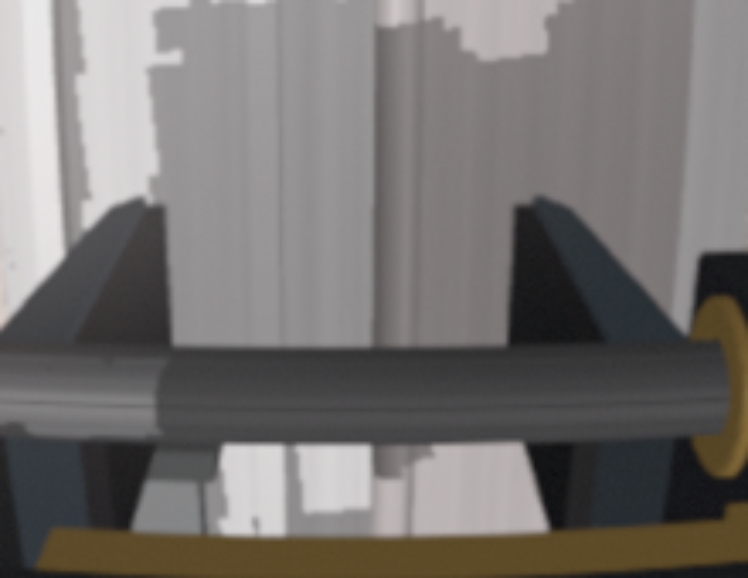

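>>> {"method": "move_arm", "body": {
  "series": [-0.35, 0, 0, 0, 0.15, -0.04, -0.24, 0, 0, 0, 0, 0.2, 0, -0.24]
}}

```text
t: 7.1
tcp_pos: [0.5549, 0.117, 0.023]
tcp_rot: [-2.312, -2.113, 0.033]
ft_force: [-40.7, 11.9, 48.1]
grip_width: 0.0569
```

```bash
python3 st.py
```

```text
t 7.1 PF [-59.8  32.1  23. ] rel turn units [-0.243  0.103 -0.029] F_tool [  7.7 -42.6 -47.2] w 56.9
```

It's a firm stop at 43 N with no advance. I'll back away from the plate while still holding the paddle, then check.

>>> {"method": "move_arm", "body": {
  "series": [0, 0, 0, 0, -0.1, -0.03, -0.24, 0, 0, 0, 0, -0.3, -0.03, -0.24, 0, 0, 0, 0, -0.3, 0, -0.24, 0, 0, 0, 0, -0.3, 0, -0.24, 0, 0, 0, 0, -0.3, 0, -0.24, 0, 0, 0, 0, -0.3, 0, -0.24]
}}

```text
t: 7.6
tcp_pos: [0.5218, 0.1223, 0.0289]
tcp_rot: [-2.32, -2.115, 0.013]
ft_force: [4.4, -0.3, 4.7]
grip_width: 0.0566
```

```bash
python3 - <<'E'
from st import *
import cv2
show()
f=robot.capture('side')['frame']
cv2.imwrite('pics/side7.png',cv2.resize(cv2.convertScaleAbs(f[170:340,180:400],alpha=1.6),None,fx=3.4,fy=3.4,interpolation=cv2.INTER_CUBIC))
f=robot.capture('top')['frame'];cv2.imwrite('pics/t7.png',cv2.resize(cv2.convertScaleAbs(f[150:340,150:370],alpha=1.6),None,fx=3.1,fy=3.1,interpolation=cv2.INTER_CUBIC))
E
```

```text
t 7.6 PF [-93.2  34.6  28.9] rel turn units [-0.086  0.054 -0.053] F_tool [ 0.1  4.4 -4.8] w 56.6
```

View pics/side7.png

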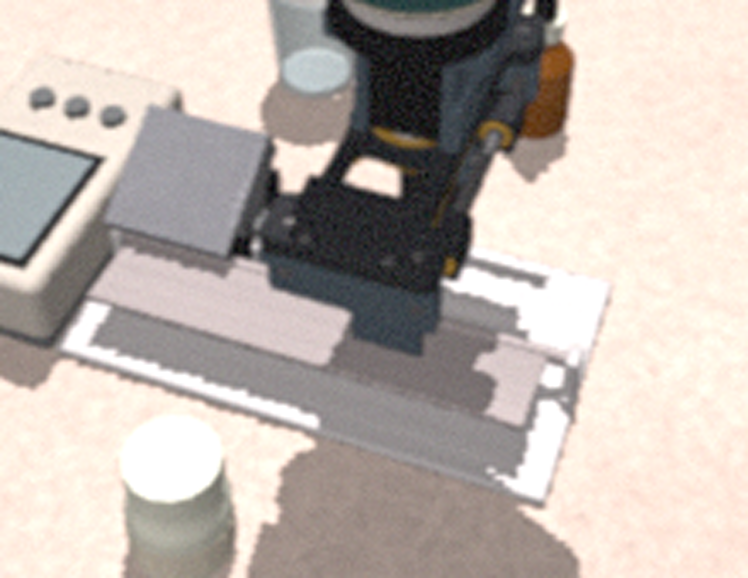

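View pics/t7.png

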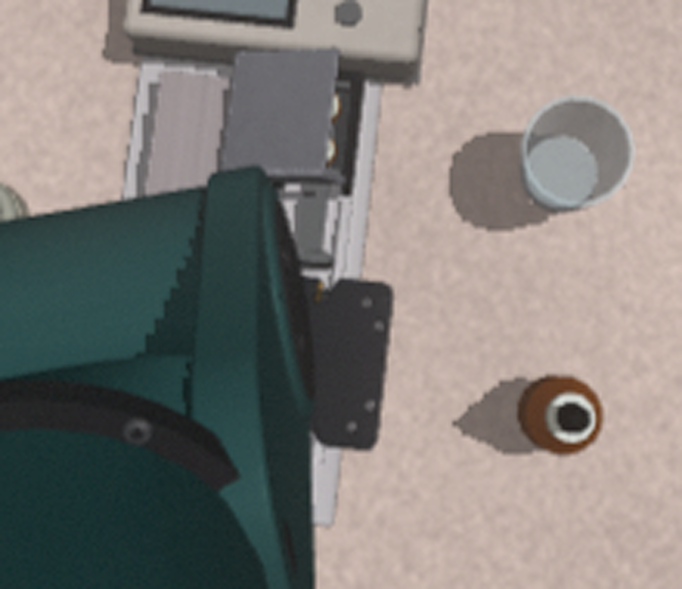

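```bash
python3 - <<'E'
from st import *
for v in (262,268): print(w2pf(P,ray('top',(317/3.1+150,v/3.1+150),.046)).round(1))
E
```

```text
[-42.3 -10.6  46. ]
[-45.5 -10.9  46. ]
```

The plate's rear face is at PF x of about -43 to -45, which matches home. Letting go by moving straight up, gently at first.

>>> {"method": "move_arm", "body": {
  "series": [0, 0, 0, 0, 0, -0.3, -0.24, 0, 0, 0, 0, 0, -0.3, -0.24, 0, 0, 0, 0, 0, -0.3, -0.24, 0, 0, 0, 0, 0, -0.4, -0.24, 0, 0, 0, 0, 0, -1, -0.24, 0, 0, 0, 0, 0, -1, -0.24, 0, 0, 0, 0, 0, -1, -0.24, 0, 0, 0, 0.5, -0.5, -1, -0.24, 0, 0, 0, 1, -0.5, -1, -0.24, 0, 0, 0, 1, -0.5, -0.5, -0.24, 0, 0, 0, 1, -0.5, 0, -0.24, 0, 0, 0, 1, -0.5, 0, -0.24]
}}

```text
t: 8.7
tcp_pos: [0.4669, 0.2412, 0.2146]
tcp_rot: [-2.323, -2.106, 0.019]
ft_force: [0.2, 0.3, -0.2]
grip_width: 0.0561
```

>>> {"method": "move_arm", "body": {
  "series": [0, 0, 0, 1, -0.4, 0, -0.24, 0, 0, 0, 1, -0.4, 0, -0.24, 0, 0, 0, 1, -0.4, 0, -0.24, 0, 0, 0, 1, -0.4, 0, -0.24, 0, 0, 0, 1, -0.4, 0, -0.24, 0, 0, 0, 1, -0.4, 0, -0.24, 0, 0, 0, 1, -0.4, 0, -0.24, 0, 0, 0, 0.5, 0, 0, -0.24, 0, 0, 0, 0, 0, 0, -0.24]
}}

```text
t: 9.45
tcp_pos: [0.4083, 0.447, 0.2245]
tcp_rot: [-2.319, -2.11, 0.011]
ft_force: [0.4, -0.3, 0.1]
grip_width: 0.0565
```

```bash
python3 - <<'E'
from st import *
import cv2
show()
f=robot.capture('side')['frame']
cv2.imwrite('pics/side8.png',cv2.resize(cv2.convertScaleAbs(f[140:340,160:400],alpha=1.6),None,fx=3,fy=3,interpolation=cv2.INTER_CUBIC))
f=robot.capture('top')['frame'];cv2.imwrite('pics/t8.png',cv2.resize(cv2.convertScaleAbs(f[150:340,150:370],alpha=1.6),None,fx=3.1,fy=3.1,interpolation=cv2.INTER_CUBIC))
E
```

```text
t 9.45 PF [-234.7  348.1  224.5] rel turn units [-0.112  0.007 -0.077] F_tool [-0.2  0.4 -0.1] w 56.5
```

View pics/side8.png

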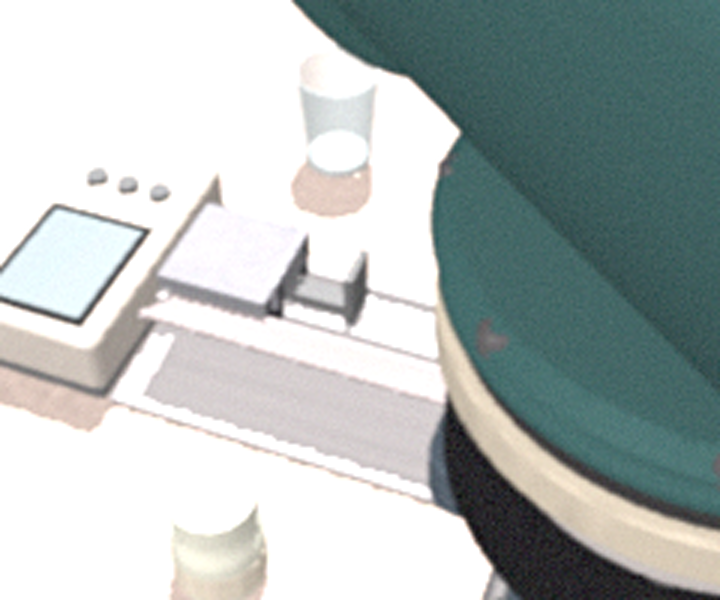

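View pics/t8.png

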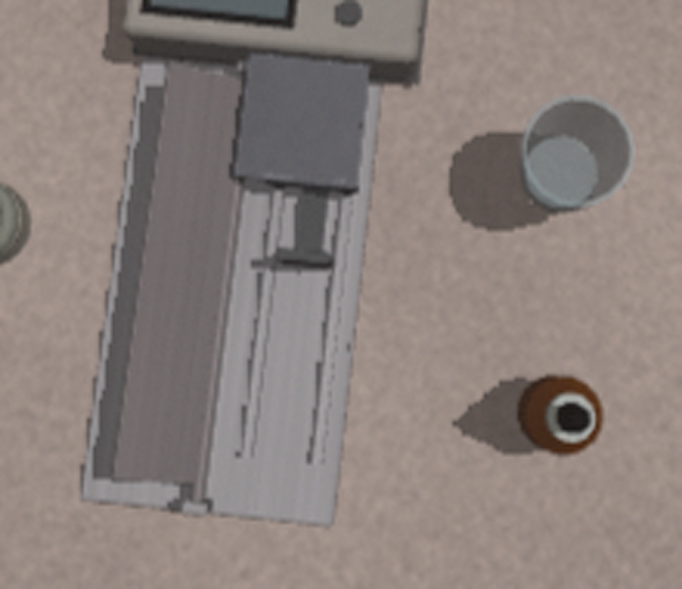

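The flap is shut, and the plate is still at row 265, the same as before release. The bystanders haven't moved and the robot is clear. Handing in.

```bash
python3 -c "
from bench import robot
print(robot.finish_job())"
```

```text
the job is handed in; nothing more can be done
None
```

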